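# Take the canister off its stand and set it on the round mat

### The arm

A 6-joint arm with a two-finger parallel gripper is mounted at the origin on a cart in front of the work surface, level with it; the furniture and walls round the work are solid. World frame = base frame: x ahead of the robot, y to its left, z up, the work surface at z = 0. Lengths are in m, angles in degrees, forces in N, time in s.
With the tool pointing down it reaches from about 0.4 to 0.825 m from the base axis. Payload 7 kg.
Tool frame: the origin (TCP) lies between the finger pads; the fingertips stand 19 mm ahead of it and the grasp point (between the pads) is the TCP (r.finger_overhang is the distance from the TCP to the fingertips, in m); z points along the fingers, y is the direction in which the jaws open and shut (so a half turn about z gives the same grasp; the last joint's range is limited). The gripper opens to 88 mm and grips with 3 to 60 N. Pads are 19 mm wide; open, the fingers measure 130 mm over their backs; the gripper's body (78 mm by 193 mm) begins 47 mm behind the grasp point.
Start: joints at [82.569, 20.546, 0.682, 0, -70.136, -16.507], TCP at [0.274, 0.617, 0.246] pointing down, gripper open.
Joint ranges: [-176.03, 176.03], [-82.01, 121.73], [-58.28, 71.71], [-173.87, 95.51], [-174.79, -0.11], [-173.66, 173.66]. Speed limits (degrees/s): [136.94, 136.94, 172.46, 180, 180, 180].

### API

Orientations are given as [roll, pitch, yaw] about the fixed x, y, z axes, in that order (R = Rz(yaw) Ry(pitch) Rx(roll)).
In Python, from plant import r, optics gives the robot as it stands. The module is installed in compiled form; this text tells all that it offers.
- The arm moves only by the tool step_arm, never from a script. Its argument "increments" is a list of rows, each an object of numbers: "tx", "ty", "tz": the shift along the world's x, y, z in mm; "ax", "ay", "az": the turn, a rotation vector about the world's x, y, z in degrees; "claw": the gripper command: -1 is shut, 1 is fully open, values between are in proportion. In form: [{"tx": .., "ty": .., "tz": .., "ax": .., "ay": .., "az": .., "claw": ..}, ...]. A call has 1 to 12 rows; each row shifts and turns the commanded pose from where the row before left it; what a row does not reach is not made up. A row lasts 1/10 s, in which the tool goes at most 50 mm and 8.59 degrees, less where a joint would pass 70% of its speed; a pose out of reach is approached as far as the arm can. A call with a gripper value outside its range is refused whole. The fingers move at their own pace and stop on an object; "newtons" is the grip in N (left out, the last holds). Time passes only in rows, so rows that do not move let the fingers close. It gives the time, the measured TCP pose, the force and the opening at its end, in the units of the state.
- r.get_state(): the state, without advancing time (a new reading comes with each control period).
- optics.capture(name): name is "scene" or "top" or "wrist"; returns a dict with "image" (480x640x3 uint8, blue, green, red), "depth" (480x640 float32, m along the optical axis (not along the pixel's ray), 0 where there is no reading), "fx", "fy", "cx", "cy" (pixels), "R" (3x3) and "t" (3): a world point X has camera coordinates R X + t. Camera axes: x right, y down, z forward; pixel columns grow to the right and rows downward; lengths in m; the calibration is good to about 2 mm. A picture is of the moment at which its call begins.
- r.close_job(): hands the job in, once; it reports no verdict.
The state is a dict: "time_s": time; "joints": joint angles; "qd": joint speeds; "joint_torque": joint torques, N m; "tcp_pos": TCP position; "eef_rot": TCP orientation; "contact_force": force on the tool from outside, world axes, zero at the start; "moment": the same for the moment, N m; "gripper_width": finger opening in m.
Only numpy, scipy, OpenCV 4.12 (cv2) and the standard library are available. Lean on these libraries where they do the work, as an engineer would, in place of code of your own. Each camera call takes 0.05 s, during which the arm holds its last target. There are 200 camera calls.

### The job

The steel canister on the three-legged stand is ready to come down: lift it off by its handle and set it down gently, upright, in the middle of the round cork mat, then let go. The square mat stays empty, and the smaller canister and the other things on the worktop stay where they are.

Things in the scene. Friction and masses are not known exactly. Their poses are not given: they have to be found in the camera images.
- canister_center (a point): Large lidded steel canister on the three-legged stand: closed upright cylinder, diameter 84 mm, 115 mm high (166 with handle), 0.3 to 0.6 kg, with a rigid bail handle over the lid. Point on its axis, half-way up the body, 57.5 mm above its underside. z up; the handle spans along x.
- canister_grip (a point): Centre of the large canister's black grip bar, the top of its handle, on the canister's axis 158 mm above its underside. Bar: 60 mm long (along x), 14 mm wide (y), 16 mm high; 35 mm free between it and the flat lid below. The handle's 6 mm side wires stand at x = +46 and -46 mm. z up. Rigid with the canister, does not swing.
- stand: Fixed stand of light metal: a round top 124 mm across on three short steel legs. Origin on the worktop under its centre, z up. The canister stands on its flat floor, 76 mm above the worktop, within a lip 8 mm high (inner diameter 114 mm, rim 84 mm above the worktop); it starts within 7 mm of the centre.
- round_mat: The goal: a round cork mat, 136 mm in diameter and 8 mm thick, fixed to the worktop. Origin at the centre of its underside on the worktop, z up; its upper face is 8 mm above the origin.
- square_mat: A square cork mat, 130 x 130 mm and 8 mm thick, fixed to the worktop; not to be used. Origin at the centre of its underside, edges along x and y.
- small_canister_center (a point): A smaller canister of the same kind standing on the worktop, 60 mm in diameter and 83 mm high to its lid, 134 mm with its handle; not to be touched. This point lies on its axis half-way up the body, 41 mm above its underside.

How it is judged:
By the outcome, as a careful person would: the job done as asked, in the order asked, and still so for the second after the job is handed in, with the robot touching nothing.
It also fails if it takes over 38 s, if anything falls off the work surface, if the arm or the gripper's body presses on something with over 40 N, if the wrist force passes 120 N, or if a joint passes its speed limit or range.

## Working session

There is one attempt and no reset: what is moved stays moved. The work goes in short steps, Python scripts to look and compute and a tool call to move; the robot and the scene stay as the last step left them, time stands still between calls to the robot, and variables do not carry over. Pictures are saved under pics/ and viewed, about 8 in all and at most 12, crops included, and the job is handed in when it is done.

Besides the shell and the picture viewer there is one more tool, called after "Emit:" by a JSON object that holds its "api" and its "payload", one argument or row to a line. step_arm: Moves the arm, as the interface text tells. Its arguments: {"type":"object","properties":{"increments":{"type":"array","items":{"type":"object","properties":{"tx":{"type":"number"},"ty":{"type":"number"},"tz":{"type":"number"},"ax":{"type":"number"},"ay":{"type":"number"},"az":{"type":"number"},"claw":{"type":"number"}}}},"newtons":{"type":"number"}},"required":["increments"]}

```bash
mkdir -p pics; cat > h.py <<'E'
import numpy as np, cv2
from plant import r, optics
def cap(n):
    c=optics.capture(n); np.savez(''+n+'.npz',**c); return c
def pts(c):
    d=c['depth']; v,u=np.mgrid[:480,:640]
    P=np.stack([(u-c['cx'])/c['fx']*d,(v-c['cy'])/c['fy']*d,d],-1)
    W=(P-c['t'])@c['R']; W[d==0]=np.nan; return W
E
python3 - <<'E'
from h import *
print(r.get_state())
for n in ('scene','top'):
    c=cap(n); cv2.imwrite(f'pics/{n}1.png',c['image']); print(n,-c['R'].T@c['t'],c['R'].round(2).tolist())
E
```

```text
{'time_s': 0.0, 'joints': array([ 8.25689973e+01,  2.05890782e+01,  6.33895607e-01, -2.09895799e-02,
       -7.01371041e+01, -1.65037991e+01]), 'qd': array([-0.02599709, -0.07685609,  0.00629266,  0.03167487, -0.03768993,
        0.0205284 ]), 'joint_torque': array([-6.58156641e-04, -5.82721889e+01,  2.93062556e+01,  6.99729234e+00,
        6.75067960e-03, -1.48849299e-04]), 'tcp_pos': array([0.27370864, 0.61650217, 0.24464747]), 'eef_rot': array([ 1.79905910e+02, -7.30052589e-03, -2.39419434e+01]), 'contact_force': array([ 0.1261818 , -0.52486695, -0.33024283]), 'moment': array([ 0.02416016,  0.016597  , -0.01787494]), 'gripper_width': 0.08765516039574804}
scene [-0.13686387 -0.51274204  0.76028005] [[0.58, -0.81, -0.02], [-0.45, -0.3, -0.84], [0.68, 0.5, -0.54]]
top [ 0.39452105 -0.00298016  1.15693076] [[0.01, -1.0, 0.01], [-0.99, -0.01, -0.16], [0.16, -0.01, -0.99]]
```

View pics/scene1.png

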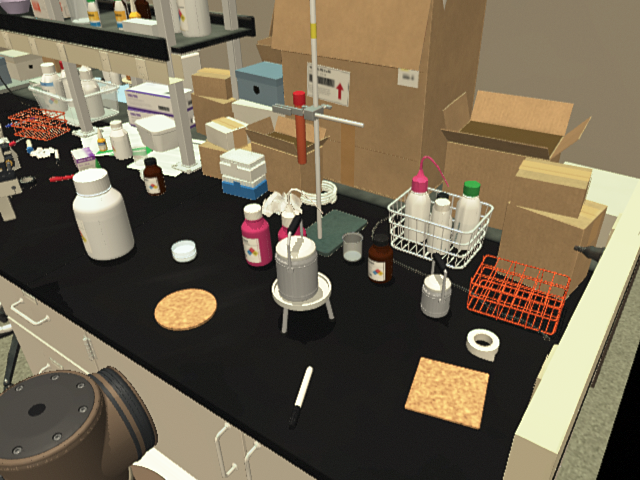

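View pics/top1.png

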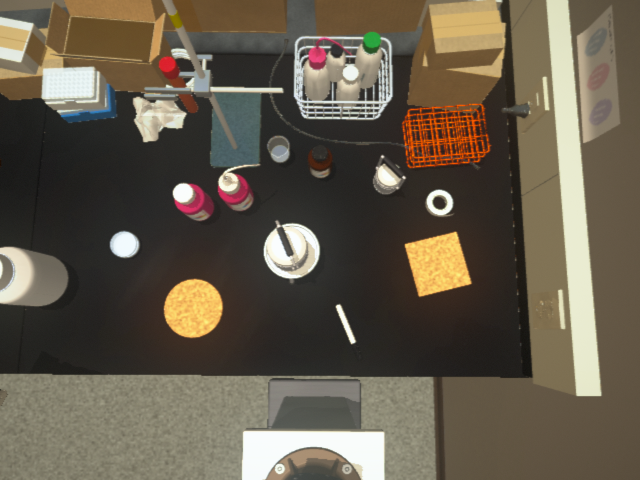

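The scene view shows the canister on its stand at (297,270), the round mat at (186,309), the square mat at (449,391) and the small canister at (435,295). In the top view, the black grip is at about (284,240), the stand at (292,250) and the round mat at (193,308). Pink bottles and a big white bottle stand nearby.

```bash
cat > m.py <<'E'
from h import *
c=dict(np.load('top.npz')); W=pts(c); im=c['image']; hsv=cv2.cvtColor(im,cv2.COLOR_BGR2HSV)
z=W[...,2]
def ray(uv,zp):
    d=c['R'].T@np.array([(uv[0]-c['cx'])/c['fx'],(uv[1]-c['cy'])/c['fy'],1]); o=-c['R'].T@c['t']
    return o+d*(zp-o[2])/d[2]
m=cv2.inRange(hsv,(8,120,120),(30,255,255)); m[:230]=0
for k in cv2.findContours(m,0,2)[0]:
    if cv2.contourArea(k)>1000:
        M=cv2.moments(k); uv=(M['m10']/M['m00'],M['m01']/M['m00']); e=cv2.fitEllipse(k)
        mm=cv2.drawContours(np.zeros_like(m),[k],-1,1,-1)>0
        print('mat',uv,e,ray(uv,.008),ray(e[0],.008),np.nanmedian(z[mm]),np.nanmean(W[mm],0))
sub=W[215:290,255:330].reshape(-1,3); col=hsv[215:290,255:330].reshape(-1,3)
for lo,hi in ((.215,.26),(.18,.205),(.07,.095)):
    s=(sub[:,2]>lo)&(sub[:,2]<hi); q=sub[s]; print(lo,len(q),q.mean(0),q.min(0),q.max(0),np.median(q[:,2]))
    if lo==.215 and len(q)>5:
        b=q[col[s][:,2]<80]; print('bar',len(b),b.mean(0),b.min(0),b.max(0)); r2=cv2.minAreaRect((b[:,:2]*1000).astype(np.float32)); print(r2, np.degrees(np.arctan2(*cv2.fitLine((b[:,:2]*1000).astype(np.float32),2,0,.01,.01)[1::-1].ravel())))
for n,(u,v) in dict(pink=(231,180),pink2=(184,193),white=(5,270),white2=(45,270),rod=(250,90),amber=(320,155),smallc=(390,170),dish=(124,244),pole=(170,5)).items():
    s=W[v-15 if v>15 else 0:v+15,max(0,u-15):u+15].reshape(-1,3); print(n,s[np.nanargmax(s[:,2])])
q=W.reshape(-1,3); q=q[(q[:,2]>.1)&(q[:,0]<.62)&(q[:,1]>-.2)&(q[:,1]<.75)]
import collections
g=collections.defaultdict(float)
for x in q: k=(int(x[0]//.05),int(x[1]//.05)); g[k]=max(g[k],x[2])
for i in range(3,13): print(i*.05,{round(j*.05,2):round(float(g[i,j]),2) for j in range(-4,15) if (i,j) in g})
E
python3 m.py; python3 -c "
import cv2;i=cv2.imread('pics/top1.png')[200:300,240:340];cv2.imwrite('pics/crop.png',cv2.resize(i,(600,600),interpolation=2))"
```

```text
mat (192.93527022805372, 307.8928459856295) ((192.95416259765625, 307.874755859375), (57.077667236328125, 59.587955474853516), 43.68506622314453) [0.42158544 0.28326772 0.008     ] [0.42162759 0.28322592 0.008     ] 0.007860222138090147 [0.42174006 0.28339718 0.00777673]
mat (437.51923960487017, 263.72019297036525) ((437.7587585449219, 263.9931945800781), (62.2614631652832, 65.08702087402344), 138.21546936035156) [ 0.53059016 -0.29195299  0.008     ] [ 0.52994203 -0.29250395  0.008     ] 0.007555777457257409 [ 0.53085367 -0.29216642  0.0074451 ]
0.215 281 [0.54171702 0.05716807 0.23885288] [0.49890936 0.03785989 0.21574194] [0.58872923 0.07875678 0.24619001] 0.24048244288765164
bar 78 [0.54695046 0.05627301 0.24175912] [0.51703797 0.04299586 0.23827992] [0.57093974 0.06877162 0.24619001]
((543.929443359375, 56.89228057861328), (55.99425506591797, 9.338903427124023), 23.083200454711914) 23.379274
0.18 950 [0.54147662 0.05730719 0.18891278] [0.49858867 0.0196899  0.18001763] [0.58232376 0.09670326 0.20076849] 0.18954157921617215
0.07 945 [0.53984094 0.03932546 0.07913337] [ 0.48702448 -0.00704301  0.07018322] [0.60884284 0.11403925 0.09427754] 0.0780007601033953
pink [0.68923831 0.17638919 0.22126311]
pink2 [0.67623157 0.27683405 0.15439289]
white [0.4915102  0.60567877 0.21735178]
white2 [0.48032303 0.58499422 0.15139037]
rod [0.79297892 0.13073938 0.36330242]
amber [ 0.78023076 -0.01361163  0.1171723 ]
smallc [ 0.73994343 -0.16006242  0.13800174]
dish [0.58987288 0.46380287 0.03589836]
pole [0.80730539 0.19703617 0.57760415]
0.15000000000000002 {}
0.2 {0.55: 0.23}
0.25 {0.5: 0.32, 0.55: 0.24}
0.30000000000000004 {}
0.35000000000000003 {}
0.4 {0.55: 0.15, 0.6: 0.18}
0.45 {0.0: 0.22, 0.55: 0.17, 0.6: 0.22}
0.5 {0.0: 0.24, 0.05: 0.24, 0.1: 0.16, 0.55: 0.16, 0.6: 0.22, 0.65: 0.16}
0.55 {0.0: 0.19, 0.05: 0.25}
0.6000000000000001 {}
```

View pics/crop.png

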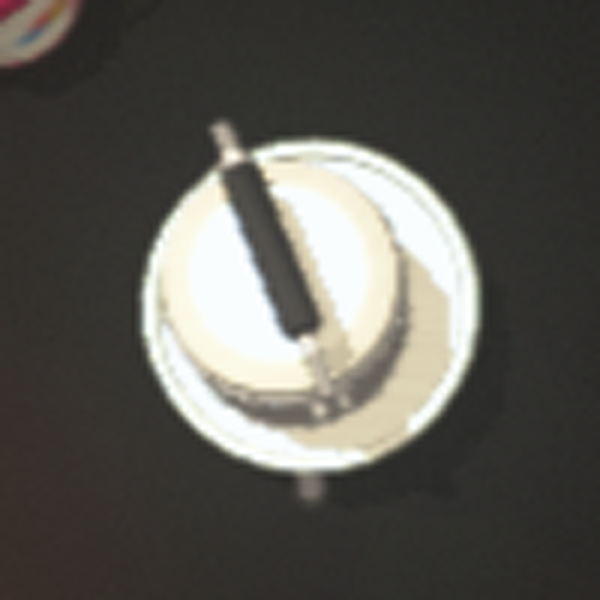

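Bar centre is at about (0.544, 0.057) with its top near z 0.242, as expected. The bar's yaw is about 23°, and the mat is at (0.4216, 0.2833). Next I go up and across to stand above the bar, turning the tool by +47°.

Emit:
{"api": "step_arm", "payload": {
  "increments": [
    {"tz": 25, "claw": 1},
    {"tz": 25},
    {"tz": 25},
    {"tz": 20},
    {"tx": 13.5, "ty": -28, "az": 2.35},
    {"tx": 13.5, "ty": -28, "az": 2.35},
    {"tx": 13.5, "ty": -28, "az": 2.35},
    {"tx": 13.5, "ty": -28, "az": 2.35},
    {"tx": 13.5, "ty": -28, "az": 2.35},
    {"tx": 13.5, "ty": -28, "az": 2.35},
    {"tx": 13.5, "ty": -28, "az": 2.35},
    {"tx": 13.5, "ty": -28, "az": 2.35}
  ]
}}

```text
$.increments[0]: bad value
```

Emit:
{"api": "step_arm", "payload": {
  "increments": [
    {"tx": 13.5, "ty": -28, "az": 2.35},
    {"tx": 13.5, "ty": -28, "az": 2.35},
    {"tx": 13.5, "ty": -28, "az": 2.35},
    {"tx": 13.5, "ty": -28, "az": 2.35},
    {"tx": 13.5, "ty": -28, "az": 2.35},
    {"tx": 13.5, "ty": -28, "az": 2.35},
    {"tx": 13.5, "ty": -28, "az": 2.35},
    {"tx": 13.5, "ty": -28, "az": 2.35},
    {"tx": 13.5, "ty": -28, "az": 2.35},
    {"tx": 13.5, "ty": -28, "az": 2.35},
    {"tx": 13.5, "ty": -28, "az": 2.35},
    {"tx": 13.5, "ty": -28, "az": 2.35}
  ]
}}

```text
$.increments[0]: bad value
```

Emit:
{"api": "step_arm", "payload": {
  "increments": [
    {},
    {},
    {}
  ]
}}

```text
$.increments[0]: bad value
```

```bash
python3 - <<'E'
from h import *
c=cap('wrist'); cv2.imwrite('pics/wrist1.png',c['image']); s=r.get_state(); print(s['time_s'],s['joints'].round(1),s['tcp_pos'],s['eef_rot'],s['contact_force'])
W=pts(c); z=W[...,2]; v=cv2.cvtColor(c['image'],cv2.COLOR_BGR2GRAY)
m=(z>.224)&(z<.25)&(np.hypot(W[...,0]-.544,W[...,1]-.057)<.05)
for t in (70,300):
    b=W[m&(v<t)]; q=(b[:,:2]*1000).astype(np.float32); print(t,len(b),b.mean(0),np.median(b[:,2]),cv2.minAreaRect(q),cv2.fitLine(q,2,0,.01,.01).ravel())
m=(z>.186)&(z<.196); b=W[m&(np.hypot(W[...,0]-.544,W[...,1]-.057)<.06)]; q=(b[:,:2]*1000).astype(np.float32);print('lid',len(b),cv2.minEnclosingCircle(q) if len(b) else 0)
E
```

```text
0.15 [ 82.6  20.6   0.6  -0.  -70.1 -16.5] [0.27378025 0.61660802 0.2448433 ] [ 1.79928638e+02 -7.09314134e-03 -2.39452568e+01] [-0.14927309 -0.4568346   0.21615481]<stdin>:6: RuntimeWarning: Mean of empty slice.
  ret = um.true_divide(
  return _methods._mean(a, axis=axis, dtype=dtype,
  ret = ret.dtype.type(ret / rcount)
Traceback (most recent call last):
cv2.error: OpenCV(4.12.0) /io/opencv/modules/imgproc/src/linefit.cpp:50: error: (-215:Assertion failed) count > 0 in function 'fitLine2D_wods'
```

View pics/wrist1.png

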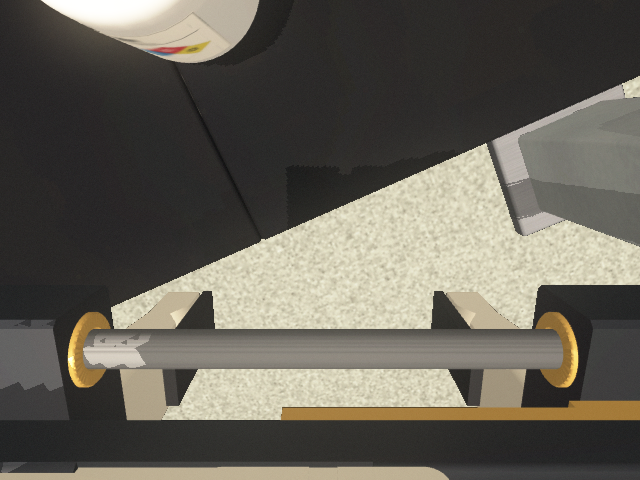

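The moves were refused, since every row seems to need all seven fields, so the arm is still at its start. The wrist view shows only the jaws at (95,350) and (555,350), the bench edge and the white bottle at the top left. I'll resend with full rows.

Emit:
{"api": "step_arm", "payload": {
  "increments": [
    {"tx": 0, "ty": 0, "tz": 25, "ax": 0, "ay": 0, "az": 0, "claw": 1},
    {"tx": 0, "ty": 0, "tz": 25, "ax": 0, "ay": 0, "az": 0, "claw": 1},
    {"tx": 0, "ty": 0, "tz": 25, "ax": 0, "ay": 0, "az": 0, "claw": 1},
    {"tx": 0, "ty": 0, "tz": 20, "ax": 0, "ay": 0, "az": 0, "claw": 1}
  ]
}}

```text
time_s: 0.55
tcp_pos: [0.2739, 0.6169, 0.3419]
eef_rot: [-180.0, 0.0, -23.9]
contact_force: [0.4, 0.2, -1.0]
gripper_width: 0.0881
```

Emit:
{"api": "step_arm", "payload": {
  "increments": [
    {"tx": 13.5, "ty": -28, "tz": 0, "ax": 0, "ay": 0, "az": 2.35, "claw": 1},
    {"tx": 13.5, "ty": -28, "tz": 0, "ax": 0, "ay": 0, "az": 2.35, "claw": 1},
    {"tx": 13.5, "ty": -28, "tz": 0, "ax": 0, "ay": 0, "az": 2.35, "claw": 1},
    {"tx": 13.5, "ty": -28, "tz": 0, "ax": 0, "ay": 0, "az": 2.35, "claw": 1},
    {"tx": 13.5, "ty": -28, "tz": 0, "ax": 0, "ay": 0, "az": 2.35, "claw": 1},
    {"tx": 13.5, "ty": -28, "tz": 0, "ax": 0, "ay": 0, "az": 2.35, "claw": 1},
    {"tx": 13.5, "ty": -28, "tz": 0, "ax": 0, "ay": 0, "az": 2.35, "claw": 1},
    {"tx": 13.5, "ty": -28, "tz": 0, "ax": 0, "ay": 0, "az": 2.35, "claw": 1},
    {"tx": 13.5, "ty": -28, "tz": 0, "ax": 0, "ay": 0, "az": 2.35, "claw": 1},
    {"tx": 13.5, "ty": -28, "tz": 0, "ax": 0, "ay": 0, "az": 2.35, "claw": 1}
  ]
}}

```text
time_s: 1.55
tcp_pos: [0.4091, 0.3356, 0.3404]
eef_rot: [180.0, 0.0, -0.3]
contact_force: [1.4, -0.1, -0.5]
gripper_width: 0.0875
```

Emit:
{"api": "step_arm", "payload": {
  "increments": [
    {"tx": 13.5, "ty": -28, "tz": 0, "ax": 0, "ay": 0, "az": 2.35, "claw": 1},
    {"tx": 13.5, "ty": -28, "tz": 0, "ax": 0, "ay": 0, "az": 2.35, "claw": 1},
    {"tx": 13.5, "ty": -28, "tz": 0, "ax": 0, "ay": 0, "az": 2.35, "claw": 1},
    {"tx": 13.5, "ty": -28, "tz": 0, "ax": 0, "ay": 0, "az": 2.35, "claw": 1},
    {"tx": 13.5, "ty": -28, "tz": 0, "ax": 0, "ay": 0, "az": 2.35, "claw": 1},
    {"tx": 13.5, "ty": -28, "tz": 0, "ax": 0, "ay": 0, "az": 2.35, "claw": 1},
    {"tx": 13.5, "ty": -28, "tz": 0, "ax": 0, "ay": 0, "az": 2.35, "claw": 1},
    {"tx": 13.5, "ty": -28, "tz": 0, "ax": 0, "ay": 0, "az": 2.35, "claw": 1},
    {"tx": 13.5, "ty": -28, "tz": 0, "ax": 0, "ay": 0, "az": 2.35, "claw": 1},
    {"tx": 13.5, "ty": -28, "tz": 0, "ax": 0, "ay": 0, "az": 2.35, "claw": 1},
    {"tx": 0, "ty": 0, "tz": 0, "ax": 0, "ay": 0, "az": 0, "claw": 1},
    {"tx": 0, "ty": 0, "tz": 0, "ax": 0, "ay": 0, "az": 0, "claw": 1}
  ]
}}

```text
time_s: 2.75
tcp_pos: [0.5439, 0.0563, 0.3401]
eef_rot: [-180.0, 0.0, 22.9]
contact_force: [-0.4, 0.0, 0.3]
gripper_width: 0.0876
```

```bash
cat > w.py <<'E'
from h import *
c=cap('wrist'); cv2.imwrite('pics/wrist2.png',c['image']); s=r.get_state(); print(s['time_s'],s['joints'].round(1),s['tcp_pos'],s['eef_rot'],s['contact_force'])
print('cam',-c['R'].T@c['t'])
W=pts(c); z=W[...,2]; v=cv2.cvtColor(c['image'],cv2.COLOR_BGR2GRAY)
near=np.hypot(W[...,0]-.544,W[...,1]-.057)<.06
m=(z>.224)&(z<.25)&near
for t in (70,300):
    b=W[m&(v<t)]; q=(b[:,:2]*1000).astype(np.float32); print(t,len(b))
    if len(b)>5: print(b.mean(0),np.median(b[:,2]),cv2.minAreaRect(q),cv2.fitLine(q,2,0,.01,.01).ravel())
q=(W[(z>.186)&(z<.196)&near][:,:2]*1000).astype(np.float32);print('lid',len(q),cv2.minEnclosingCircle(q) if len(q) else 0)
E
python3 w.py
```

```text
2.8 [ 26.5   5.6  -6.6  -0.  -77.8  86.5] [0.54368624 0.0568838  0.34027052] [-1.79986623e+02  2.99219013e-02  2.29930678e+01] [-0.48946071 -0.21726329  0.13396384]
cam [0.60989785 0.0850213  0.47958341]
70 1188
[0.53466026 0.05490239 0.24173652] 0.24189023795495296 ((530.6663208007812, 53.26054763793945), (46.732666015625, 13.363485336303711), 22.461395263671875) [9.1971713e-01 3.9258170e-01 5.3466028e+02 5.4902390e+01]
300 2713
[0.54920137 0.06084624 0.24022739] 0.24158335220312968 ((545.7069091796875, 59.31927490234375), (90.70296478271484, 13.855649948120117), 22.683698654174805) [9.2269802e-01 3.8552353e-01 5.4920135e+02 6.0846241e+01]
lid 6386 ((551.2049560546875, 60.22149658203125), 43.39614486694336)
```

View pics/wrist2.png

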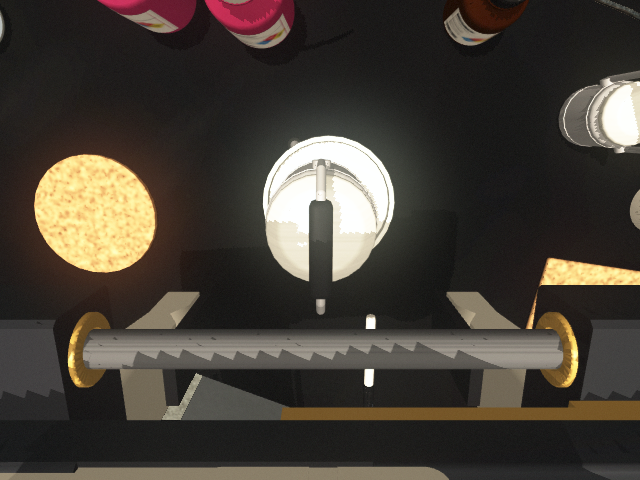

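The wrist view shows the bar centred between the fingers, at u≈320, rows 200 to 282. I'll cast rays through the bar's ends to fix the centre.

```bash
python3 - <<'E'
from h import *
c=dict(np.load('wrist.npz')); W=pts(c); g=c['image'].max(2); 
col=g[150:320,320]; rows=np.where(col<75)[0]+150; print(rows.min(),rows.max(),col[::6])
for v in range(195,300,15): 
    k=np.where((g[v,290:350]<75)&(W[v,290:350,2]>.225))[0]+290; print(v,k.min() if len(k) else 0,k.max() if len(k) else 0, W[v,320].round(4))
o=-c['R'].T@c['t']
for v in (200,241,282):
    d=c['R'].T@np.array([(320.5-c['cx'])/c['fx'],(v-c['cy'])/c['fy'],1]); print(v,o+d*(.242-o[2])/d[2])
E
```

```text
243 319 [255 255 148 235 235 235 235 254 254  95 102 101  98  96  91  90  70  68
  64  62  56  55  49  47  46 207 182 146  31]
195 0 0 [0.576  0.0724 0.2377]
210 0 0 [0.5688 0.0694 0.2421]
225 0 0 [0.5607 0.066  0.2418]
240 310 318 [0.5523 0.0624 0.2407]
255 309 331 [0.5444 0.0591 0.2422]
270 310 331 [0.536  0.0555 0.2424]
285 309 331 [0.527  0.0518 0.2415]
200 [0.57413172 0.07130071 0.242     ]
241 [0.55219153 0.06205582 0.242     ]
282 [0.52906155 0.05230958 0.242     ]
```

The bar centre comes out at about (0.546, 0.059), and the top camera gave (0.544, 0.057). I shift by +2, +2 mm and go down 106 mm to z 0.234, which leaves the fingertips 24 mm above the lid.

Emit:
{"api": "step_arm", "payload": {
  "increments": [
    {"tx": 2, "ty": 2, "tz": -20, "ax": 0, "ay": 0, "az": 0, "claw": 1},
    {"tx": 0, "ty": 0, "tz": -20, "ax": 0, "ay": 0, "az": 0, "claw": 1},
    {"tx": 0, "ty": 0, "tz": -20, "ax": 0, "ay": 0, "az": 0, "claw": 1},
    {"tx": 0, "ty": 0, "tz": -15, "ax": 0, "ay": 0, "az": 0, "claw": 1},
    {"tx": 0, "ty": 0, "tz": -15, "ax": 0, "ay": 0, "az": 0, "claw": 1},
    {"tx": 0, "ty": 0, "tz": -10, "ax": 0, "ay": 0, "az": 0, "claw": 1},
    {"tx": 0, "ty": 0, "tz": -6, "ax": 0, "ay": 0, "az": 0, "claw": 1},
    {"tx": 0, "ty": 0, "tz": 0, "ax": 0, "ay": 0, "az": 0, "claw": 1},
    {"tx": 0, "ty": 0, "tz": 0, "ax": 0, "ay": 0, "az": 0, "claw": 1}
  ]
}}

```text
time_s: 3.7
tcp_pos: [0.5462, 0.0592, 0.2351]
eef_rot: [180.0, -0.0, 23.1]
contact_force: [0.7, -0.5, 0.3]
gripper_width: 0.0876
```

Emit:
{"api": "step_arm", "payload": {
  "increments": [
    {"tx": 0, "ty": 0, "tz": 0, "ax": 0, "ay": 0, "az": 0, "claw": -1},
    {"tx": 0, "ty": 0, "tz": 0, "ax": 0, "ay": 0, "az": 0, "claw": -1},
    {"tx": 0, "ty": 0, "tz": 0, "ax": 0, "ay": 0, "az": 0, "claw": -1},
    {"tx": 0, "ty": 0, "tz": 0, "ax": 0, "ay": 0, "az": 0, "claw": -1},
    {"tx": 0, "ty": 0, "tz": 0, "ax": 0, "ay": 0, "az": 0, "claw": -1},
    {"tx": 0, "ty": 0, "tz": 0, "ax": 0, "ay": 0, "az": 0, "claw": -1},
    {"tx": 0, "ty": 0, "tz": 0, "ax": 0, "ay": 0, "az": 0, "claw": -1},
    {"tx": 0, "ty": 0, "tz": 0, "ax": 0, "ay": 0, "az": 0, "claw": -1},
    {"tx": 0, "ty": 0, "tz": 0, "ax": 0, "ay": 0, "az": 0, "claw": -1},
    {"tx": 0, "ty": 0, "tz": 0, "ax": 0, "ay": 0, "az": 0, "claw": -1}
  ],
  "newtons": 40
}}

```text
time_s: 4.7
tcp_pos: [0.5459, 0.0589, 0.2346]
eef_rot: [180.0, -0.0, 23.1]
contact_force: [0.9, -1.2, -0.7]
gripper_width: 0.0134
```

The opening stopped at 13 to 14 mm, which matches the bar's width. I lift slowly by 45 mm.

Emit:
{"api": "step_arm", "payload": {
  "increments": [
    {"tx": 0, "ty": 0, "tz": 2, "ax": 0, "ay": 0, "az": 0, "claw": -1},
    {"tx": 0, "ty": 0, "tz": 4, "ax": 0, "ay": 0, "az": 0, "claw": -1},
    {"tx": 0, "ty": 0, "tz": 6, "ax": 0, "ay": 0, "az": 0, "claw": -1},
    {"tx": 0, "ty": 0, "tz": 8, "ax": 0, "ay": 0, "az": 0, "claw": -1},
    {"tx": 0, "ty": 0, "tz": 8, "ax": 0, "ay": 0, "az": 0, "claw": -1},
    {"tx": 0, "ty": 0, "tz": 8, "ax": 0, "ay": 0, "az": 0, "claw": -1},
    {"tx": 0, "ty": 0, "tz": 6, "ax": 0, "ay": 0, "az": 0, "claw": -1},
    {"tx": 0, "ty": 0, "tz": 3, "ax": 0, "ay": 0, "az": 0, "claw": -1},
    {"tx": 0, "ty": 0, "tz": 0, "ax": 0, "ay": 0, "az": 0, "claw": -1},
    {"tx": 0, "ty": 0, "tz": 0, "ax": 0, "ay": 0, "az": 0, "claw": -1}
  ]
}}

```text
time_s: 5.7
tcp_pos: [0.5457, 0.0589, 0.2793]
eef_rot: [-180.0, 0.0, 23.1]
contact_force: [0.4, -0.5, -4.3]
gripper_width: 0.0136
```

```bash
python3 - <<'E'
from h import *
s=r.get_state(); print(s['tcp_pos'],s['contact_force'],s['moment'],s['gripper_width'])
c=cap('scene'); cv2.imwrite('pics/scene2.png',cv2.resize(c['image'][140:350,200:480],(800,600)))
W=pts(c); z=W[...,2]; n=np.hypot(W[...,0]-.545,W[...,1]-.058)
q=W[(n<.055)&(z>.13)&(z<.20)]; 
from scipy.optimize import least_squares
for lo in (.13,.15,.17,.19):
    p=q[(q[:,2]>lo)&(q[:,2]<lo+.02)]
    if len(p)>20: print(lo,len(p),least_squares(lambda a:np.hypot(p[:,0]-a[0],p[:,1]-a[1])-.042,[.545,.058],loss='soft_l1',f_scale=.002).x)
E
```

```text
[0.54572077 0.05889323 0.27931759] [ 0.35602059 -0.50237308 -4.30081653] [-0.0593733   0.04334645  0.02402734] 0.013635733438864933
0.13 331 [0.54364643 0.05855548]
0.15 346 [0.54374581 0.05858351]
0.17 360 [0.54388566 0.05863969]
0.19 179 [0.54364789 0.05868187]
```

View pics/scene2.png

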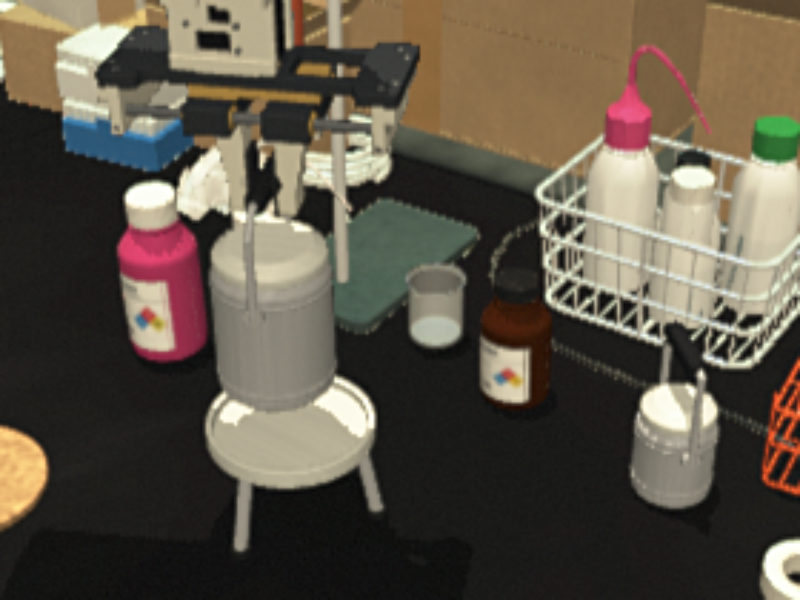

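The canister hangs upright and clear of the lip, at about (270,310) in the crop, with a load of about 4.3 N. Its axis is at about (0.5445, 0.0587), so I carry it over the round mat by −123, +224.5 mm.

Emit:
{"api": "step_arm", "payload": {
  "increments": [
    {"tx": -3.1, "ty": 5.85, "tz": 0, "ax": 0, "ay": 0, "az": 0, "claw": -1},
    {"tx": -6.15, "ty": 11.2, "tz": 0, "ax": 0, "ay": 0, "az": 0, "claw": -1},
    {"tx": -6.15, "ty": 11.2, "tz": 0, "ax": 0, "ay": 0, "az": 0, "claw": -1},
    {"tx": -6.15, "ty": 11.2, "tz": 0, "ax": 0, "ay": 0, "az": 0, "claw": -1},
    {"tx": -6.15, "ty": 11.2, "tz": 0, "ax": 0, "ay": 0, "az": 0, "claw": -1},
    {"tx": -6.15, "ty": 11.2, "tz": 0, "ax": 0, "ay": 0, "az": 0, "claw": -1},
    {"tx": -6.15, "ty": 11.2, "tz": 0, "ax": 0, "ay": 0, "az": 0, "claw": -1},
    {"tx": -6.15, "ty": 11.2, "tz": 0, "ax": 0, "ay": 0, "az": 0, "claw": -1},
    {"tx": -6.15, "ty": 11.2, "tz": 0, "ax": 0, "ay": 0, "az": 0, "claw": -1},
    {"tx": -6.15, "ty": 11.2, "tz": 0, "ax": 0, "ay": 0, "az": 0, "claw": -1},
    {"tx": -6.15, "ty": 11.2, "tz": 0, "ax": 0, "ay": 0, "az": 0, "claw": -1}
  ]
}}

```text
time_s: 6.85
tcp_pos: [0.4808, 0.1777, 0.2796]
eef_rot: [180.0, 0.0, 23.1]
contact_force: [0.1, 0.2, -4.4]
gripper_width: 0.0139
```

Emit:
{"api": "step_arm", "payload": {
  "increments": [
    {"tx": -6.15, "ty": 11.2, "tz": 0, "ax": 0, "ay": 0, "az": 0, "claw": -1},
    {"tx": -6.15, "ty": 11.2, "tz": 0, "ax": 0, "ay": 0, "az": 0, "claw": -1},
    {"tx": -6.15, "ty": 11.2, "tz": 0, "ax": 0, "ay": 0, "az": 0, "claw": -1},
    {"tx": -6.15, "ty": 11.2, "tz": 0, "ax": 0, "ay": 0, "az": 0, "claw": -1},
    {"tx": -6.15, "ty": 11.2, "tz": 0, "ax": 0, "ay": 0, "az": 0, "claw": -1},
    {"tx": -6.15, "ty": 11.2, "tz": 0, "ax": 0, "ay": 0, "az": 0, "claw": -1},
    {"tx": -6.15, "ty": 11.2, "tz": 0, "ax": 0, "ay": 0, "az": 0, "claw": -1},
    {"tx": -6.15, "ty": 11.2, "tz": 0, "ax": 0, "ay": 0, "az": 0, "claw": -1},
    {"tx": -6.15, "ty": 11.2, "tz": 0, "ax": 0, "ay": 0, "az": 0, "claw": -1},
    {"tx": -3.1, "ty": 5.85, "tz": 0, "ax": 0, "ay": 0, "az": 0, "claw": -1},
    {"tx": 0, "ty": 0, "tz": 0, "ax": 0, "ay": 0, "az": 0, "claw": -1},
    {"tx": 0, "ty": 0, "tz": 0, "ax": 0, "ay": 0, "az": 0, "claw": -1}
  ]
}}

```text
time_s: 8.05
tcp_pos: [0.4228, 0.2834, 0.2795]
eef_rot: [180.0, 0.0, 23.1]
contact_force: [0.4, -0.2, -5.0]
gripper_width: 0.0137
```

Emit:
{"api": "step_arm", "payload": {
  "increments": [
    {"tx": 0, "ty": 0, "tz": -6, "ax": 0, "ay": 0, "az": 0, "claw": -1},
    {"tx": 0, "ty": 0, "tz": -12, "ax": 0, "ay": 0, "az": 0, "claw": -1},
    {"tx": 0, "ty": 0, "tz": -12, "ax": 0, "ay": 0, "az": 0, "claw": -1},
    {"tx": 0, "ty": 0, "tz": -12, "ax": 0, "ay": 0, "az": 0, "claw": -1},
    {"tx": 0, "ty": 0, "tz": -12, "ax": 0, "ay": 0, "az": 0, "claw": -1},
    {"tx": 0, "ty": 0, "tz": -12, "ax": 0, "ay": 0, "az": 0, "claw": -1},
    {"tx": 0, "ty": 0, "tz": -12, "ax": 0, "ay": 0, "az": 0, "claw": -1},
    {"tx": 0, "ty": 0, "tz": -10, "ax": 0, "ay": 0, "az": 0, "claw": -1},
    {"tx": 0, "ty": 0, "tz": -8, "ax": 0, "ay": 0, "az": 0, "claw": -1},
    {"tx": 0, "ty": 0, "tz": -4, "ax": 0, "ay": 0, "az": 0, "claw": -1},
    {"tx": 0, "ty": 0, "tz": 0, "ax": 0, "ay": 0, "az": 0, "claw": -1},
    {"tx": 0, "ty": 0, "tz": 0, "ax": 0, "ay": 0, "az": 0, "claw": -1}
  ]
}}

```text
time_s: 9.25
tcp_pos: [0.4231, 0.2837, 0.1799]
eef_rot: [-180.0, -0.0, 23.1]
contact_force: [-0.8, 0.2, -3.6]
gripper_width: 0.0141
```

```bash
cat > f.py <<'E'
from h import *
from scipy.optimize import least_squares
import sys
s=r.get_state(); print(s['time_s'],s['tcp_pos'],s['contact_force'],s['gripper_width'])
c=cap('scene'); cv2.imwrite(f'pics/{sys.argv[1]}.png',cv2.resize(c['image'][180:360,80:320],(800,600)))
W=pts(c); z=W[...,2]; n=np.hypot(W[...,0]-.4217,W[...,1]-.2833)
q=W[n<.055]
for lo in (.02,.03,.05,.07,.09,.11):
    p=q[(q[:,2]>lo)&(q[:,2]<lo+.02)]
    if len(p)>20: print(lo,len(p),least_squares(lambda a:np.hypot(p[:,0]-a[0],p[:,1]-a[1])-.042,[.42,.28],loss='soft_l1',f_scale=.002).x)
hs=cv2.cvtColor(c['image'],cv2.COLOR_BGR2HSV)
p=W[(cv2.inRange(hs,(8,90,90),(30,255,255))>0)&(n<.085)&(z<.012)&(z>.004)]
p=p[np.hypot(*(p[:,:2]-[.4217,.2833]).T)>.05]; print('mat edge ranges',p.min(0),p.max(0))
E
python3 f.py scene3
```

```text
9.25 [0.42308676 0.28367154 0.179934  ] [-0.7805826   0.22571194 -3.60050558] 0.0140572038910896
0.02 211 [0.42143369 0.28361744]
0.03 290 [0.42115542 0.28316661]
0.05 300 [0.42115651 0.28346138]
0.07 319 [0.42115849 0.28336084]
0.09 303 [0.42040173 0.28349284]
0.11 379 [0.42220348 0.28517344]
mat edge ranges [0.35399778 0.21345328 0.00401628] [0.49013653 0.35193264 0.01189971]
```

View pics/scene3.png

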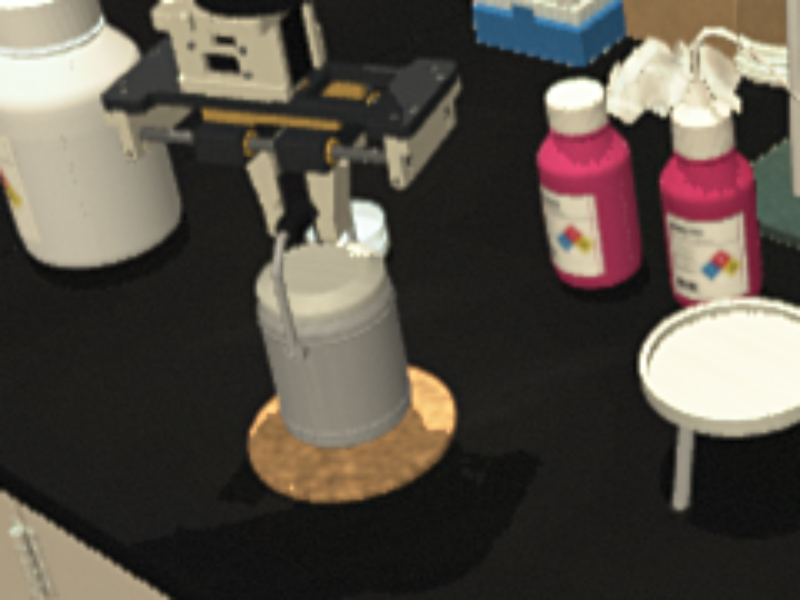

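The canister hangs upright over the mat, at about (340,400) in the crop. Its axis, at (0.4212, 0.2834), is within 1 mm of the mat centre. The last 13 mm go down slowly until contact.

Emit:
{"api": "step_arm", "payload": {
  "increments": [
    {"tx": 0, "ty": 0, "tz": -3, "ax": 0, "ay": 0, "az": 0, "claw": -1},
    {"tx": 0, "ty": 0, "tz": -3, "ax": 0, "ay": 0, "az": 0, "claw": -1},
    {"tx": 0, "ty": 0, "tz": -2, "ax": 0, "ay": 0, "az": 0, "claw": -1},
    {"tx": 0, "ty": 0, "tz": -1.5, "ax": 0, "ay": 0, "az": 0, "claw": -1},
    {"tx": 0, "ty": 0, "tz": -1, "ax": 0, "ay": 0, "az": 0, "claw": -1},
    {"tx": 0, "ty": 0, "tz": -1, "ax": 0, "ay": 0, "az": 0, "claw": -1},
    {"tx": 0, "ty": 0, "tz": 0, "ax": 0, "ay": 0, "az": 0, "claw": -1},
    {"tx": 0, "ty": 0, "tz": 0, "ax": 0, "ay": 0, "az": 0, "claw": -1}
  ]
}}

```text
time_s: 10.1
tcp_pos: [0.4229, 0.2834, 0.1681]
eef_rot: [180.0, -0.0, 23.1]
contact_force: [-0.1, 0.5, -4.7]
gripper_width: 0.0137
```

Emit:
{"api": "step_arm", "payload": {
  "increments": [
    {"tx": 0, "ty": 0, "tz": -0.5, "ax": 0, "ay": 0, "az": 0, "claw": -1},
    {"tx": 0, "ty": 0, "tz": -0.5, "ax": 0, "ay": 0, "az": 0, "claw": -1},
    {"tx": 0, "ty": 0, "tz": 0, "ax": 0, "ay": 0, "az": 0, "claw": -1},
    {"tx": 0, "ty": 0, "tz": 0, "ax": 0, "ay": 0, "az": 0, "claw": -1}
  ]
}}

```text
time_s: 10.5
tcp_pos: [0.4228, 0.2834, 0.1671]
eef_rot: [-180.0, -0.0, 23.1]
contact_force: [0.6, -0.1, -4.9]
gripper_width: 0.0133
```

Emit:
{"api": "step_arm", "payload": {
  "increments": [
    {"tx": 0, "ty": 0, "tz": -0.5, "ax": 0, "ay": 0, "az": 0, "claw": -1},
    {"tx": 0, "ty": 0, "tz": 0, "ax": 0, "ay": 0, "az": 0, "claw": -1},
    {"tx": 0, "ty": 0, "tz": 0, "ax": 0, "ay": 0, "az": 0, "claw": -1}
  ]
}}

```text
time_s: 10.8
tcp_pos: [0.4228, 0.2834, 0.1665]
eef_rot: [180.0, 0.0, 23.1]
contact_force: [-0.4, -0.1, -4.9]
gripper_width: 0.0137
```

Emit:
{"api": "step_arm", "payload": {
  "increments": [
    {"tx": 0, "ty": 0, "tz": -0.4, "ax": 0, "ay": 0, "az": 0, "claw": -1},
    {"tx": 0, "ty": 0, "tz": 0, "ax": 0, "ay": 0, "az": 0, "claw": -1},
    {"tx": 0, "ty": 0, "tz": 0, "ax": 0, "ay": 0, "az": 0, "claw": -1}
  ]
}}

```text
time_s: 11.1
tcp_pos: [0.423, 0.2835, 0.1665]
eef_rot: [-180.0, -0.0, 23.1]
contact_force: [-0.1, -1.2, 1.7]
gripper_width: 0.0139
```

The force changed from −4.9 to +1.7 N, so the canister is standing on the mat. I open the gripper and go straight up.

Emit:
{"api": "step_arm", "payload": {
  "increments": [
    {"tx": 0, "ty": 0, "tz": 0, "ax": 0, "ay": 0, "az": 0, "claw": -0.4},
    {"tx": 0, "ty": 0, "tz": 0, "ax": 0, "ay": 0, "az": 0, "claw": -0.2},
    {"tx": 0, "ty": 0, "tz": 0, "ax": 0, "ay": 0, "az": 0, "claw": 0},
    {"tx": 0, "ty": 0, "tz": 0, "ax": 0, "ay": 0, "az": 0, "claw": 0.3},
    {"tx": 0, "ty": 0, "tz": 0, "ax": 0, "ay": 0, "az": 0, "claw": 0.6},
    {"tx": 0, "ty": 0, "tz": 0, "ax": 0, "ay": 0, "az": 0, "claw": 0.6},
    {"tx": 0, "ty": 0, "tz": 0, "ax": 0, "ay": 0, "az": 0, "claw": 0.6},
    {"tx": 0, "ty": 0, "tz": 0, "ax": 0, "ay": 0, "az": 0, "claw": 0.6}
  ]
}}

```text
time_s: 11.9
tcp_pos: [0.4228, 0.2834, 0.1661]
eef_rot: [-180.0, 0.0, 23.1]
contact_force: [-0.5, 0.5, -0.6]
gripper_width: 0.0687
```

Emit:
{"api": "step_arm", "payload": {
  "increments": [
    {"tx": 0, "ty": 0, "tz": 5, "ax": 0, "ay": 0, "az": 0, "claw": 0.6},
    {"tx": 0, "ty": 0, "tz": 10, "ax": 0, "ay": 0, "az": 0, "claw": 0.6},
    {"tx": 0, "ty": 0, "tz": 15, "ax": 0, "ay": 0, "az": 0, "claw": 0.6},
    {"tx": 0, "ty": 0, "tz": 20, "ax": 0, "ay": 0, "az": 0, "claw": 0.6},
    {"tx": 0, "ty": 0, "tz": 20, "ax": 0, "ay": 0, "az": 0, "claw": 0.6},
    {"tx": 0, "ty": 0, "tz": 20, "ax": 0, "ay": 0, "az": 0, "claw": 0.6},
    {"tx": 0, "ty": 0, "tz": 20, "ax": 0, "ay": 0, "az": 0, "claw": 0.6},
    {"tx": 0, "ty": 0, "tz": 10, "ax": 0, "ay": 0, "az": 0, "claw": 0.6},
    {"tx": 0, "ty": 0, "tz": 0, "ax": 0, "ay": 0, "az": 0, "claw": 0.6},
    {"tx": 0, "ty": 0, "tz": 0, "ax": 0, "ay": 0, "az": 0, "claw": 0.6}
  ]
}}

```text
time_s: 12.9
tcp_pos: [0.4226, 0.2832, 0.2857]
eef_rot: [-180.0, 0.0, 23.1]
contact_force: [-0.3, -0.4, -2.0]
gripper_width: 0.07
```

```bash
python3 f.py scene4; cp scene.npz s.npz; python3 -c "
import numpy as np,cv2;cv2.imwrite('pics/end.png',np.load('scene.npz')['image'])"
```

```text
12.9 [0.42255182 0.28324495 0.28570615] [-0.29950878 -0.35060507 -1.96814365] 0.06999865543677186
0.02 293 [0.42074677 0.28315778]
0.03 293 [0.42097118 0.28317837]
0.05 301 [0.42078797 0.28331055]
0.07 298 [0.42076195 0.28307863]
0.09 361 [0.42051672 0.28386569]
0.11 722 [0.42001909 0.29377089]
mat edge ranges [0.35316849 0.2152422  0.00401751] [0.48856909 0.3504828  0.01190351]
```

View pics/end.png

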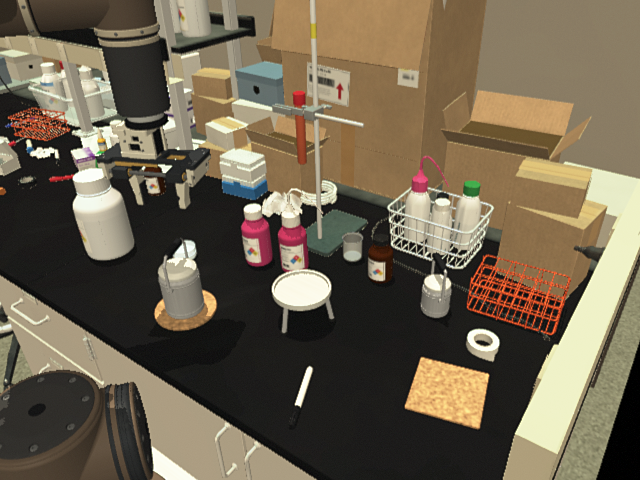

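The canister stands upright on the round mat at (182,290). The gripper is clear above it at (155,165), the square mat is empty, and everything else looks unmoved, so I hand the job in.

```bash
python3 -c "
from plant import r; s=r.get_state(); print(s['time_s'],s['contact_force'],abs(s['qd']).max()); print(r.close_job())"
```

```text
12.95 [-0.18632832  0.47332939 -0.44164508] 0.4207488028918559
the job is handed in; nothing more can be done
None
```

I lifted the canister off the stand by its grip bar, carried it over and set it down upright on the round mat. I then released it, raised the gripper clear and handed the job in at about 13 s.

- **Position:** the last camera check put the canister's axis at about (0.421, 0.283), about 1 mm from the mat centre at (0.4216, 0.2833). The axis fits agree to within 1 mm between 20 and 110 mm height, so it stands upright. The 110–130 mm fit was off by 10 mm in y (0.294). I put that down to lid and handle points, because no tilt shows in the picture.
- **Forces:** contact with the mat was gentle. The measured force went from −4.9 N while carrying to +1.7 N at touchdown, and was within noise (under 1 N) at hand-in.
- **Surroundings:** in the final scene picture the square mat is empty, and the small canister and other things look unmoved. I checked those by eye only.
- **Failed step:** my first move calls were refused because of incomplete rows. Nothing moved, and I resent them with full rows.

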